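Catch printed knobs from the parts chute

ROBOT

A 6-joint arm with a two-finger parallel gripper is mounted at the origin on a cart in front of the work surface, level with it; the furniture and walls round the work are solid. World frame = base frame: x ahead of the robot, y to its left, z up, the work surface at z = 0. Lengths are in mm, angles in degrees, forces in N, time in s.
With the tool pointing down it reaches from about 350 to 850 mm from the base axis. Payload 8.1 kg.
Tool frame: the origin (TCP) lies midway between the tips of the shut fingers; the grasp point (between the pads) lies 19 mm behind it (r.pinch_z is the distance from the TCP to the grasp point, in mm); z points along the fingers, y is the line along which they close (so a half turn about z gives the same grasp; the last joint's range is limited). The gripper opens to 85 mm and grips with 20 to 120 N. Pads are 22 mm wide; open, the fingers measure 114 mm over their backs; the gripper's body (76 mm by 85 mm) begins 54 mm behind the grasp point. The pads swing forward as they close: fully open they stand 13 mm farther back than shut.
Start: joints at [60.08, 7.471, 85.268, -0, 87.261, -4.893], TCP at [253.805, 543.68, 231.292] pointing down, gripper open.
Joint ranges: [-169.43, 169.43], [-51.17, 129.36], [1.28, 143.12], [-76.62, 256.62], [0, 156.53], [-152.29, 152.29]. Speed limits (degrees/s): [136.94, 136.94, 159.86, 180, 180, 180].

INTERFACE

Orientations are given as [roll, pitch, yaw] about the fixed x, y, z axes, in that order (R = Rz(yaw) Ry(pitch) Rx(roll)).
In Python, from bench import sensors, optics, job, r gives the robot as it stands.
- The arm moves only by the tool play_rows, never from a script. Its argument "motion" is a list that holds one entry, the list of rows, each a list of 6 numbers: the shift along the tool's x, y, z in cm, then the turn, a rotation vector about the tool's x, y, z in degrees. In form: [[[x, y, z, ax, ay, az], ...]]. A call has 1 to 5 rows; each row is the pose to reach, as a shift and turn from the pose commanded when the call began, along the tool's axes at that moment; what a row does not reach only later rows make up. A row lasts 1/10 s, in which the tool goes at most 50 mm and 8.59 degrees, less where a joint would pass 70% of its speed; a pose out of reach is approached as far as the arm can. A call with a gripper value outside its range is refused whole. "jaw" is the opening, from 0 (shut) to 1 (fully open), set as the call begins (left out, the last holds). The fingers move at their own pace and stop on an object; "squeeze" is the grip in N (left out, the last holds). Time passes only in rows, so rows that repeat a pose let the fingers close. It gives the time, the measured TCP pose, the force, the opening and the grip force at its end, in the units of the state.
- sensors.sense(): the state, without advancing time (a new reading comes with each control period).
- optics.snapshot(name): name is "side" or "top" or "wrist"; returns a dict with "pixels" (400x640x3 uint8, red, green, blue), "mtx" (3x3 intrinsics, pixels), "R" (3x3) and "t" (3): a world point X has camera coordinates R X + t; the wrist camera has in their place "T_tool_cam" (4x4, takes a point from camera to tool coordinates, whose origin is the TCP and whose axes are the flange's). Camera axes: x right, y down, z forward; pixel columns grow to the right and rows downward; lengths in mm; the calibration is good to about 2 mm. The wrist camera is an equidistant fisheye: a pixel r from the principal point sees the ray r / f radians off the axis. A picture is of the moment at which its call begins: read the wrist's pose just before it. There is no depth.
- job.hand_in(): hands the job in; it is judged then, once.
The state is a dict: "time": time; "joint_pos": joint angles; "qd": joint speeds; "joint_efforts": joint torques, N m; "tool_pos": TCP position; "tcp_rot": TCP orientation; "ft_force": force on the tool from outside, world axes, zero at the start; "wrist_torque": the same for the moment, N m; "finger_gap": finger opening in mm; "grip_force": force on a finger pad.
Only numpy, scipy, OpenCV 4.12 (cv2) and the standard library are available. Lean on these libraries where they do the work, as an engineer would, in place of code of your own. Each camera call takes 0.05 s, during which the arm holds its last target. There are 200 camera calls.

TASK

Take the larger of the two grey handled pans by its handle, hold it up under the lip of the sloping metal chute and push the chute's hanging release paddle back with the pan's far wall, so that the gate lifts and the two knobs waiting in the chute slide off into the pan. Then draw the pan back, with both knobs in it, set it down upright on the table and let go.

Things in the scene. Friction and masses are not known exactly. Their poses are not given: they have to be found in the camera images.
- large_pan: The larger of two open grey pans with straight handles (the other, 60 x 46 mm, is a bystander): 110 (x) x 100 (y) x 50 mm high, walls 3 mm, 0.16 kg. Origin: centre of the underside. Handle: bar 16 mm wide on the -x wall, x = -55 to -125, z = 28 to 50 mm; grasp across its width from above at x = -95, z = 39. On the table, left or right of the chute, handle roughly toward the robot.
- chute: Fixed metal chute on a dark foot. Origin: on the table straight below the centre of its open lower lip; +x points up-slope, away from the robot. Lip 170 mm above the table; the channel (52 mm wide outside, polished) climbs to +x at 37 degrees; the gate closes it 60 mm up from the lip. Foot and uprights lie beyond x = +60 mm, nothing stands below the lip.
- paddle (a point): Centre of the front (-x) face of the upright paddle hanging below the lip: 10 mm to +x of the lip, 114 mm above the table at rest; face 67 wide x 44 mm high (z 92 to 136). Pushed to +x (2 to 5 N) it swings about the lip and lifts the gate. A level pan with underside at z = 85 mm clears the lip; its far wall driven 30 mm past the resting face opens the gate fully. Let go, it springs shut.
- release (a joint): Swing of the release lever (paddle and gate in one piece): 0 = gate shut, paddle hanging straight; grows to 0.55 rad as the paddle is pushed back. The knobs pass under the gate from about 0.35 rad and slide out within a second while it is kept open.
- knob_1: Teal printed knob, 37 mm across and 19 mm high, 20 g, waiting in the channel directly behind the gate. Origin: centre of its underside.
- knob_2: A second knob like it, just up-slope of the first. Origin: centre of its underside.
Mind the look-alikes: they are no part of the job. Leave any black, blue or red look-alike of the knob_1 alone.

How it is judged (in metres and radians):
On the way, in this order (a step that is already met when the one before it is completed fails the run):
1. the large pan, held up off the table under the lip, has pushed the release lever open (over 0.15 rad) (value of joint release above 0.15 rad and height (world z) of large_pan above 0.04 m and horizontal distance between large_pan and chute below 0.07 m and contact force between the fingers and large_pan above 0.5 N), for 0.04 s.
2. both knobs are in the large pan while it is still held up off the table (x of knob_1 in the frame of large_pan between -0.055 and 0.055 m and y of knob_1 in the frame of large_pan between -0.05 and 0.05 m and z of knob_1 in the frame of large_pan between -0.005 and 0.065 m and x of knob_2 in the frame of large_pan between -0.055 and 0.055 m and y of knob_2 in the frame of large_pan between -0.05 and 0.05 m and z of knob_2 in the frame of large_pan between -0.005 and 0.065 m and height (world z) of large_pan above 0.04 m), for 0.2 s.
At the end, for the whole second after the job is handed in: Both knobs lie at rest inside the large pan (side by side or one on the other, undersides less than 65 mm above its underside); the pan stands upright (within 7 degrees) and at rest on the table top (underside within 8 mm of it); the release lever has swung shut (under 0.1 rad) (x of knob_1 in the frame of large_pan between -0.055 and 0.055 m and y of knob_1 in the frame of large_pan between -0.05 and 0.05 m and z of knob_1 in the frame of large_pan between -0.005 and 0.065 m and x of knob_2 in the frame of large_pan between -0.055 and 0.055 m and y of knob_2 in the frame of large_pan between -0.05 and 0.05 m and z of knob_2 in the frame of large_pan between -0.005 and 0.065 m and height (world z) of large_pan between -0.005 and 0.008 m and angle between large_pan's own z axis and vertical below 0.12 rad and linear speed of large_pan below 0.02 m/s and linear speed of each of knob_1, knob_2 below 0.03 m/s and value of joint release below 0.1 rad); the robot touches nothing.
It fails at once if the release is opened while the large pan is not held up off the table (value of joint release above 0.15 rad and height (world z) of large_pan below 0.03 m).
It also fails if it takes over 48 s, if anything falls off the work surface, if the arm or the gripper's body presses on something with over 40 N, if the wrist force passes 120 N, or if a joint passes its speed limit or range.

## Working session

There is one attempt and no reset: what is moved stays moved. The work goes in short steps, Python scripts to look and compute and a tool call to move; the robot and the scene stay as the last step left them, time stands still between calls to the robot, and variables do not carry over. Pictures are saved under pics/ and viewed, at most 10 in all, crops included, and the job is handed in when it is done.

Besides the shell and the picture viewer there is one more tool, called after "Emit:" as name([rows], argument=value, ...), one row to a line, values as JSON. play_rows: Moves the arm, as the interface text tells. Its arguments: {"type":"object","properties":{"motion":{"type":"array","items":{"type":"array","items":{"type":"array","items":{"type":"number"}}}},"jaw":{"type":"number"},"squeeze":{"type":"number"}},"required":["motion"]}

```bash
mkdir -p pics; cat > shot.py <<'E'
import sys,cv2,pickle
from bench import sensors,optics
for n in sys.argv[2:]:
    s=sensors.sense(); d=optics.snapshot(n); d['state']=s
    pickle.dump(d,open(f'pics/{sys.argv[1]}_{n}.pkl','wb'))
    cv2.imwrite(f'pics/{sys.argv[1]}_{n}.png',d['pixels'][:,:,::-1])
    print(n,{k:(v.round(3).tolist() if hasattr(v,'round') else v) for k,v in d.items() if k not in('pixels','state')})
E
python3 shot.py a top side; python3 -c "
from bench import sensors,r;print(sensors.sense(),r.pinch_z)"
```

```text
top {'mtx': [[422.598, 0.0, 328.447], [0.0, 422.598, 200.176], [0.0, 0.0, 1.0]], 'R': [[-0.01, -1.0, -0.018], [-0.982, 0.014, -0.19], [0.191, 0.016, -0.982]], 't': [6.936, 689.705, 941.162]}
side {'mtx': [[447.893, 0.0, 314.559], [0.0, 447.893, 196.961], [0.0, 0.0, 1.0]], 'R': [[-0.998, -0.064, 0.022], [-0.059, 0.683, -0.728], [0.032, -0.728, -0.685]], 't': [653.845, 156.571, 1143.953]}
{'time': 0.1, 'joint_pos': array([ 6.00803984e+01,  7.51099208e+00,  8.53230489e+01,  8.63031616e-04,
        8.72620864e+01, -4.89278762e+00]), 'qd': array([-0.03614069, -0.1678656 , -0.18112622, -0.04288935,  0.08965664,
       -0.04950915]), 'joint_efforts': array([ 1.82662832e-03, -5.70954752e+01, -5.01940298e+01, -1.68101592e-04,
        8.32160847e-03, -1.62657079e-05]), 'tool_pos': array([253.54912298, 543.2471573 , 230.34704764]), 'tcp_rot': array([-1.79904296e+02, -9.05767969e-03,  1.54973136e+02]), 'ft_force': array([0.02322326, 0.06556608, 0.13223907]), 'wrist_torque': array([ 0.04871139,  0.00694477, -0.02607005]), 'grip_force': 0.0, 'finger_gap': 85.27729947624535} 18.700000000000003
```

View pics/a_top.png

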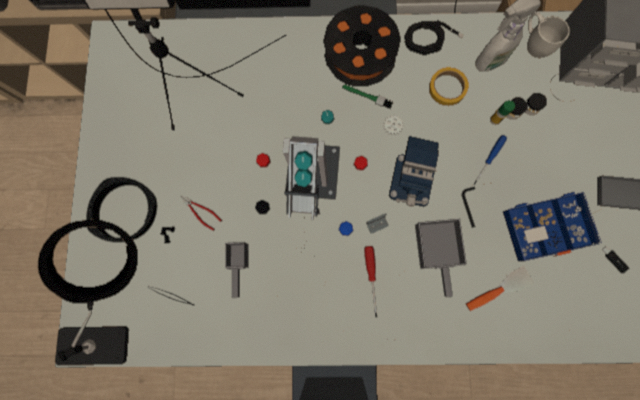

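View pics/a_side.png

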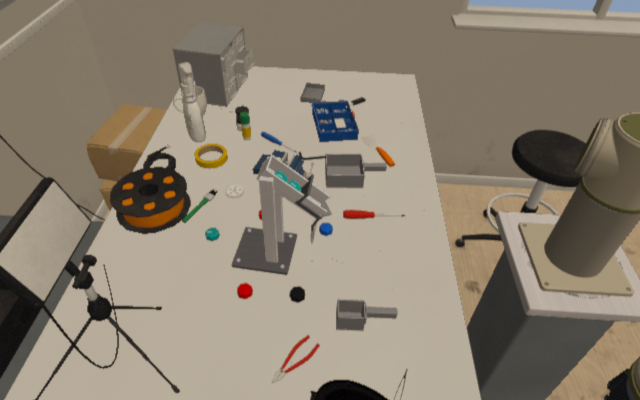

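The top view shows the large pan around (440,243), with its handle ending at (447,295), and the chute lip around (302,215). I'll enlarge both for exact corners.

```bash
python3 - <<'E'
import cv2,numpy as np
t=cv2.imread('pics/a_top.png');s=cv2.imread('pics/a_side.png')
def c(im,x,y,w,h,k):
    o=cv2.resize(im[y:y+h,x:x+w],None,fx=k,fy=k,interpolation=cv2.INTER_CUBIC)
    for i in range(0,w,10):cv2.line(o,(i*k,0),(i*k,6 if i%50 else 14),(0,0,255),1)
    for i in range(0,h,10):cv2.line(o,(0,i*k),(6 if i%50 else 14,i*k),(0,0,255),1)
    return o
a=c(t,410,210,65,96,6)  # 390x576
b=c(t,270,130,65,96,6)
cv2.imwrite('pics/c1.png',np.hstack([a,b]))
cv2.imwrite('pics/c2.png',c(s,230,140,160,120,5))
E
```

```text
(no output)
```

View pics/c1.png

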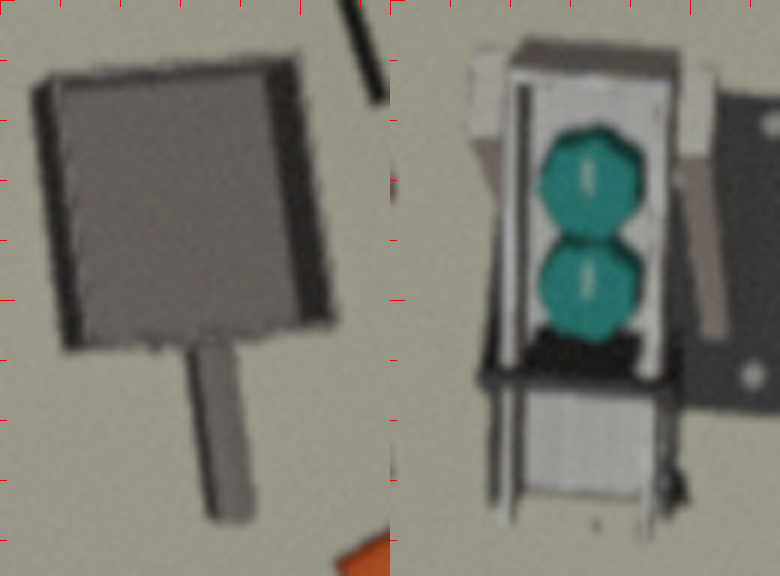

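View pics/c2.png

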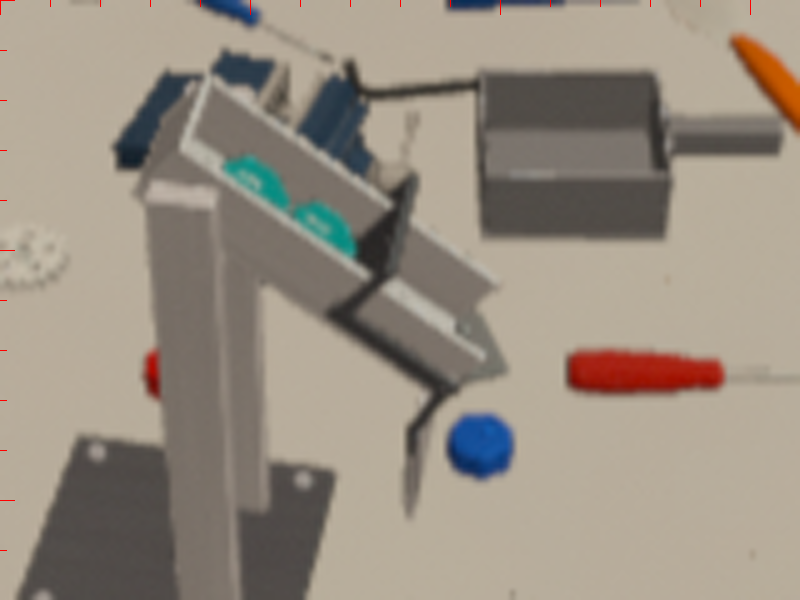

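The crops resolve the pan rim and handle end, the chute wall ends, and the paddle hanging below the lip at crop (410,480) in the side view. Next I'll fit both poses by reprojection.

```bash
cat > fit.py <<'E'
import pickle,numpy as np
from scipy.optimize import least_squares
T=pickle.load(open('pics/a_top.pkl','rb'));S=pickle.load(open('pics/a_side.pkl','rb'))
def proj(d,X):
    c=np.asarray(X)@np.array(d['R']).T+np.array(d['t']);p=c@np.array(d['mtx']).T;return p[:,:2]/p[:,2:]
def W(x,y,a,P):
    P=np.array(P,float);c,s=np.cos(a),np.sin(a)
    return np.c_[x+c*P[:,0]-s*P[:,1],y+s*P[:,0]+c*P[:,1],P[:,2]]
cp=lambda L:np.array(L)/6+[410,210]; cc=lambda L:(np.array(L)-[390,0])/6+[270,130]; cs=lambda L:np.array(L)/5+[230,140]
PT=[(55,50,50),(55,-50,50),(-55,-50,50),(-55,50,50),(-125,8,50),(-125,-8,50)]
IT=cp([(52,77),(296,57),(334,325),(80,348),(215,520),(254,518)])
PS=[(55,-50,50),(-55,-50,50),(-55,50,50),(55,50,50),(-55,50,0),(55,50,0)]
IS=cs([(480,72),(655,72),(670,178),(483,178),(665,238),(485,237)])
f=lambda p:np.r_[(proj(T,W(*p,PT))-IT).ravel(),(proj(S,W(*p,PS))-IS).ravel()]
q=least_squares(f,[450,-280,0]);print('pan',q.x[:2],np.degrees(q.x[2]));print(f(q.x).reshape(-1,2).round(1).tolist())
a=np.radians(37)
def ch(h,L):
    lo=np.array([-h*np.sin(a),170+h*np.cos(a)]);hi=lo+L*np.array([np.cos(a),np.sin(a)])
    return [(lo[0],26,lo[1]),(lo[0],-26,lo[1]),(hi[0],26,hi[1]),(hi[0],-26,hi[1])]
CT=cc([(500,525),(655,540),(507,80),(674,80)]);CS=cs([(485,360),(497,285),(182,150),(212,75)])
g=lambda p:np.r_[(proj(T,W(*p[:3],ch(*p[3:])))-CT).ravel(),(proj(S,W(*p[:3],ch(*p[3:])))-CS).ravel()]
q=least_squares(g,[500,30,0,30,200]);print('chute',q.x[:2],np.degrees(q.x[2]),q.x[3:]);print(g(q.x).reshape(-1,2).round(1).tolist())
pp=W(*q.x[:3],[(10,33,92),(10,-33,92),(10,33,136),(0,0,170),(0,26,170),(0,-26,170)])
print('pred side crop',((proj(S,pp)-[230,140])*5).round(),'top',((proj(T,pp)-[270,130])*6+[390,0]).round())
E
python3 fit.py
```

```text
pan [ 585.31635128 -267.50448619] 4.4095926538063015
[[-1.2, -0.6], [-0.1, -1.0], [0.4, 0.7], [0.2, 0.6], [-0.3, 0.9], [0.1, 0.7], [-0.8, -1.0], [0.4, -0.6], [0.5, -0.4], [-0.3, -0.8], [-0.1, 0.4], [-1.4, 0.4]]
chute [643.37629532  51.69447923] -5.39125639373521 [ 28.9584498  162.72203855]
[[0.3, 0.6], [-0.5, 0.2], [0.3, -0.5], [-0.2, 1.5], [-0.5, 0.0], [0.3, -1.1], [-0.7, 0.4], [-0.9, 0.0]]
pred side crop [[413. 516.]
 [435. 415.]
 [415. 452.]
 [450. 351.]
 [441. 392.]
 [458. 312.]] top [[520. 496.]
 [690. 510.]
 [507. 477.]
 [587. 496.]
 [514. 490.]
 [660. 502.]]
```

```bash
cat > go.py <<'E'
import sys,numpy as np
from scipy.spatial.transform import Rotation as Ro
from bench import sensors
def cur():
    s=sensors.sense();return np.array(s['tool_pos']),Ro.from_euler('xyz',s['tcp_rot'],degrees=True),s
p,R,s=cur()
for a in sys.argv[1:]:
    x,y,z,yaw=map(float,a.split(','))
    G=Ro.from_euler('xyz',[180,0,yaw],degrees=True)
    print(a,'cm',(R.inv().apply([x-p[0],y-p[1],z-p[2]])/10).round(2),'deg',(R.inv()*G).as_rotvec(degrees=True).round(1))
print('t',s['time'],'pos',p.round(1),'rpy',np.round(s['tcp_rot'],2),'q',np.round(s['joint_pos'],1),'F',np.round(s['ft_force'],1),'gap',s['finger_gap'],s['grip_force'])
E
python3 go.py 490.6,-274.8,130,4.4
```

```text
490.6,-274.8,130,4.4 cm [-56.09 -64.08  10.13] deg [-0.000e+00  1.000e-01  1.506e+02]
t 0.1 pos [253.5 543.2 230.3] rpy [-1.7990e+02 -1.0000e-02  1.5497e+02] q [60.1  7.5 85.3  0.  87.3 -4.9] F [0.  0.1 0.1] gap 85.27729947624535 0.0
```

Emit:
play_rows([
  [[-56.1,-64.1,10.1,0,0,150],[-56.1,-64.1,10.1,0,0,150],[-56.1,-64.1,10.1,0,0,150],[-56.1,-64.1,10.1,0,0,150],[-56.1,-64.1,10.1,0,0,150]],
], jaw=0.6)

```text
time: 0.6
tool_pos: [322.8, 303.3, 201.1]
tcp_rot: [-180.0, 0.0, 111.7]
ft_force: [1.6, -0.7, -0.9]
finger_gap: 51.0
grip_force: 0.0
```

```bash
python3 go.py 490.6,-274.8,130,4.4
```

```text
490.6,-274.8,130,4.4 cm [-59.92  -5.76   7.14] deg [  0.    0.  107.3]
t 0.6 pos [322.8 303.3 201.1] rpy [-1.7998e+02  2.0000e-02  1.1168e+02] q [ 36.6 -16.8 111.4  -0.   85.5  14.9] F [ 1.6 -0.7 -0.9] gap 50.980243864807626 0.0
```

Emit:
play_rows([
  [[-59.9,-5.8,7.1,0,0,107],[-59.9,-5.8,7.1,0,0,107],[-59.9,-5.8,7.1,0,0,107],[-59.9,-5.8,7.1,0,0,107],[-59.9,-5.8,7.1,0,0,107]],
])

```text
time: 1.1
tool_pos: [393.2, 65.2, 172.3]
tcp_rot: [180.0, -0.0, 68.7]
ft_force: [1.7, 0.4, -0.2]
finger_gap: 50.7
grip_force: 0.0
```

```bash
python3 go.py 490.6,-274.8,130,4.4
```

```text
490.6,-274.8,130,4.4 cm [-28.14  21.43   4.23] deg [ 0.  -0.  64.3]
t 1.1 pos [393.2  65.2 172.3] rpy [ 1.7998e+02 -2.0000e-02  6.8690e+01] q [  2.  -23.8 119.8   0.   84.   23.3] F [ 1.7  0.4 -0.2] gap 50.724956368901694 0.0
```

Emit:
play_rows([
  [[-28.1,21.4,4.2,0,0,64.3],[-28.1,21.4,4.2,0,0,64.3],[-28.1,21.4,4.2,0,0,64.3],[-28.1,21.4,4.2,0,0,64.3],[-28.1,21.4,4.2,0,0,64.3]],
])

```text
time: 1.6
tool_pos: [463.0, -173.2, 142.5]
tcp_rot: [-180.0, -0.0, 25.7]
ft_force: [1.8, 1.3, 0.8]
finger_gap: 51.0
grip_force: 0.0
```

```bash
python3 go.py 490.6,-274.8,130,4.4
```

```text
490.6,-274.8,130,4.4 cm [-1.91 10.35  1.25] deg [-0.   0.  21.3]
t 1.6 pos [ 463.  -173.2  142.5] rpy [-179.99   -0.     25.68] q [-26.5  -5.6 107.9   0.   77.7  37.9] F [1.8 1.3 0.8] gap 51.00873710104335 0.0
```

Emit:
play_rows([
  [[-1.9,10.35,1.25,0,0,21.3],[-1.9,10.35,1.25,0,0,21.3],[-1.9,10.35,1.25,0,0,21.3],[-1.9,10.35,1.25,0,0,21.3],[-1.9,10.35,1.25,0,0,21.3]],
])

```text
time: 2.1
tool_pos: [491.0, -271.8, 130.0]
tcp_rot: [-179.9, 0.1, 4.9]
ft_force: [1.2, 0.3, -0.1]
finger_gap: 51.1
grip_force: 0.0
```

```bash
python3 go.py 490.6,-274.8,20,4.4; python3 shot.py b wrist
```

```text
490.6,-274.8,20,4.4 cm [-0.06  0.31 11.  ] deg [-0.1  0.1  0.5]
t 2.1 pos [ 491.  -271.8  130. ] rpy [-1.7994e+02  5.0000e-02  4.8900e+00] q [-34.2   5.6  98.    0.   76.4  50.9] F [ 1.2  0.3 -0.1] gap 51.101241633100635 0.0
wrist {'mtx': [[309.707, 0.0, 323.516], [0.0, 309.707, 200.608], [0.0, 0.0, 1.0]], 'T_tool_cam': [[0.001, -0.946, -0.325, 83.602], [1.0, 0.001, 0.0, -0.825], [0.0, -0.325, 0.946, -142.76], [0.0, 0.0, 0.0, 1.0]]}
```

View pics/b_wrist.png

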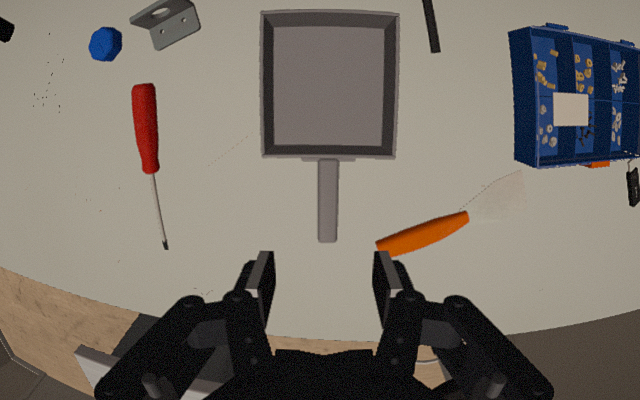

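The wrist view shows the handle centred between the fingers. Its end is at (328,242), the rim corners are at (261,11), (399,14), (396,158) and (261,157), and the orange tool is clear at (380,245). I'll check the pose using this view.

```bash
python3 - <<'E'
import pickle,numpy as np
from scipy.spatial.transform import Rotation as Ro
d=pickle.load(open('pics/b_wrist.pkl','rb'));s=d['state'];M=np.array(d['mtx']);T=np.array(d['T_tool_cam'])
R=Ro.from_euler('xyz',s['tcp_rot'],degrees=True)
for u,v in [(261,11),(399,14),(396,158),(261,157),(319,241),(338,241)]:
    a=np.array([u-M[0,2],v-M[1,2]]);r=np.hypot(*a);th=r/M[0,0]
    c=np.r_[a/r*np.sin(th),np.cos(th)]
    o=R.apply(T[:3,3])+s['tool_pos'];w=R.apply(T[:3,:3]@c);print((o+w*(50-o[2])/w[2]).round(1))
E
python3 go.py 491,-274.8,20,4.2
```

```text
[ 636.4 -213.7   50. ]
[ 643.4 -312.    50. ]
[ 536.1 -321.1   50. ]
[ 528.  -221.3   50. ]
[ 463.6 -269.6   50. ]
[ 464.9 -284.8   50. ]
491,-274.8,20,4.2 cm [-0.05  0.34 11.04] deg [-0.   0.   0.7]
t 2.15 pos [ 491.2 -271.5  130.4] rpy [-1.7996e+02  2.0000e-02  4.9200e+00] q [-34.2   5.6  98.1   0.   76.4  50.9] F [-0.3  0.1 -0.1] gap 51.21605549978555 0.0
```

Emit:
play_rows([
  [[0,0.3,4,0,0,0.7],[0,0.3,8,0,0,0.7],[0,0.3,10,0,0,0.7],[0,0.3,11,0,0,0.7],[0,0.3,11,0,0,0.7]],
])

```text
time: 2.65
tool_pos: [491.0, -273.9, 19.7]
tcp_rot: [-179.9, 0.1, 4.2]
ft_force: [-0.7, -0.5, 1.3]
finger_gap: 51.5
grip_force: 0.0
```

Emit:
play_rows([
  [[0,0,0,0,0,0],[0,0,0,0,0,0],[0,0,0,0,0,0],[0,0,0,0,0,0],[0,0,0,0,0,0]],
], jaw=0, squeeze=90)

```text
time: 3.15
tool_pos: [493.1, -276.1, 22.7]
tcp_rot: [179.9, -0.2, 4.1]
ft_force: [-1.4, 1.8, 6.1]
finger_gap: 14.8
grip_force: 88.0
```

```bash
python3 go.py 491,-274.8,135,4.2
```

```text
491,-274.8,135,4.2 cm [ -0.17  -0.13 -11.23] deg [ 0.1 -0.2 -0.1]
t 3.15 pos [ 493.1 -276.1   22.7] rpy [ 1.799e+02 -1.600e-01  4.060e+00] q [-34.5  13.5 101.5   0.   64.8  51.5] F [-1.4  1.8  6.1] gap 14.843329127784173 88.04301381111145
```

Emit:
play_rows([
  [[0,0,-1,0,0,0],[0,0,-3,0,0,0],[0,0,-6,0,0,0],[0,0,-8.5,0,0,0],[0,0,-8.5,0,0,0]],
])

```text
time: 3.65
tool_pos: [494.4, -277.4, 111.1]
tcp_rot: [179.7, -0.4, 4.1]
ft_force: [1.1, -0.4, -0.9]
finger_gap: 14.8
grip_force: 87.9
```

```bash
python3 go.py; python3 shot.py c side; python3 - <<'E'
import cv2
t=cv2.imread('pics/c_side.png')
cv2.imwrite('pics/c_crop.png',cv2.resize(t[100:230,280:440],None,fx=4,fy=4,interpolation=cv2.INTER_CUBIC))
E
```

```text
t 3.65 pos [ 494.4 -277.4  111.1] rpy [179.7   -0.37   4.06] q [-34.5   7.   98.6  -0.   73.9  51.5] F [ 1.1 -0.4 -0.9] gap 14.776967452209078 87.8984785079956
side {'mtx': [[447.893, 0.0, 314.559], [0.0, 447.893, 196.961], [0.0, 0.0, 1.0]], 'R': [[-0.998, -0.064, 0.022], [-0.059, 0.683, -0.728], [0.032, -0.728, -0.685]], 't': [653.845, 156.571, 1143.953]}
```

View pics/c_crop.png

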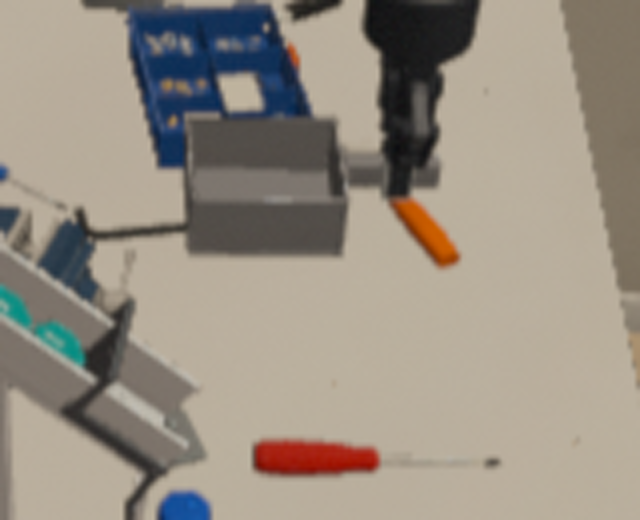

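The pan is lifted, with its rim at crop (188,115), (337,120), (347,200), (187,196) and its bottom at (187,250)–(343,254). I'll fit the tilt and compute the target under the chute.

```bash
sed -i '/^q=\|^print\|^pp/d' fit.py; cat > tilt.py <<'E'
from fit import *
from scipy.spatial.transform import Rotation as Ro
P=np.array([(55,-50,50),(-55,-50,50),(-55,50,50),(55,50,50),(-55,50,0),(55,50,0)],float)
I=np.array([(188,115),(337,120),(347,200),(187,196),(343,254),(187,250)])/4+[280,100]
h=lambda p:(proj(S,Ro.from_euler('xyz',p[3:],degrees=True).apply(P)+p[:3])-I).ravel()
q=least_squares(h,[586,-267,85,0,0,4]);print(q.x.round(1),h(q.x).round(1))
def at(cx,dz=0): # pan centre at chute x=cx -> TCP (pan level, grasp at pan x=-93)
    a=np.radians(-5.4);return 643.4+(cx-95)*np.cos(a),51.7+(cx-95)*np.sin(a)
for cx in(-75,-45,-15,-12):print(cx,np.round(at(cx),1))
E
python3 tilt.py
```

```text
[ 584.6 -285.4   77.     1.3    0.6    2.6] [ 0.1  0.1  0.2 -0.4 -0.  -0.4  0.4 -0.2 -0.6  0.4 -0.1  0.5]
-75 [474.2  67.7]
-45 [504.   64.9]
-15 [533.9  62.1]
-12 [536.9  61.8]
```

```bash
python3 go.py 449,70,106,-5.4
```

```text
449,70,106,-5.4 cm [ -1.97 -34.89   0.13] deg [ 0.2 -0.3  9.5]
t 3.7 pos [ 493.3 -276.6  108.6] rpy [179.8   -0.24   4.06] q [-34.5   7.2  98.8  -0.   73.8  51.5] F [-0.4  0.7 -2.5] gap 14.68676708938877 87.89850354194641
```

Emit:
play_rows([
  [[-0.2,-2,0,0,0,1],[-0.4,-5,0,0,0,2],[-0.6,-9,0,0,0,3],[-0.8,-13,0,0,0,4],[-1.0,-17,0,0,0,5]],
])

```text
time: 4.2
tool_pos: [468.2, -104.9, 104.0]
tcp_rot: [-180.0, 0.1, -1.0]
ft_force: [0.0, 0.0, -1.2]
finger_gap: 14.2
grip_force: 88.0
```

Emit:
play_rows([
  [[-0.5,-4,0,0,0,1],[-0.9,-8,0,0,0,2],[-1.4,-12,0,0,0,3],[-2,-15,0,0,0,4],[-2.4,-17,0,0,0,4.5]],
])

```text
time: 4.7
tool_pos: [446.8, 65.8, 104.2]
tcp_rot: [-180.0, 0.1, -5.4]
ft_force: [0.5, 0.5, -0.9]
finger_gap: 14.6
grip_force: 87.9
```

Emit:
play_rows([
  [[0,0,0,0,0,0],[0,0,0,0,0,0],[0,0,0,0,0,0],[0,0,0,0,0,0]],
])

```text
time: 5.1
tool_pos: [448.5, 62.9, 105.3]
tcp_rot: [180.0, 0.0, -5.5]
ft_force: [0.1, 0.2, -1.5]
finger_gap: 14.7
grip_force: 88.0
```

```bash
python3 go.py 484,66.8,106,-5.4
```

```text
484,66.8,106,-5.4 cm [ 3.49 -0.73 -0.07] deg [ 0.   0.  -0.1]
t 5.1 pos [448.5  62.9 105.3] rpy [ 1.7999e+02  3.0000e-02 -5.5200e+00] q [  1.5 -10.1 116.1  -0.   74.1  97. ] F [ 0.1  0.2 -1.5] gap 14.7162587500631 88.03337574005127
```

Emit:
play_rows([
  [[1,-0.3,0,0,0,0],[2,-0.7,0,0,0,0],[3,-0.7,0,0,0,0],[3.5,-0.7,0,0,0,0],[3.5,-0.7,0,0,0,0]],
])

```text
time: 5.6
tool_pos: [484.6, 66.9, 105.5]
tcp_rot: [180.0, 0.0, -5.5]
ft_force: [0.2, -0.2, -0.9]
finger_gap: 14.5
grip_force: 88.0
```

```bash
python3 go.py 536,62,106,-5.4;python3 shot.py d side top >/dev/null; python3 - <<'E'
import cv2,numpy as np
s=cv2.imread('pics/d_side.png');t=cv2.imread('pics/d_top.png')
f=lambda t,x,y:cv2.resize(t[y:y+130,x:x+100],None,fx=4,fy=4,interpolation=cv2.INTER_CUBIC)
cv2.imwrite('pics/d_crop.png',np.hstack([f(s,280,140),f(t,255,170)]))
E
```

```text
536,62,106,-5.4 cm [ 5.17 -0.   -0.05] deg [ 0.   0.  -0.1]
t 5.6 pos [484.6  66.9 105.5] rpy [180.     0.    -5.49] q [  1.9  -4.2 110.6  -0.   73.5  97.3] F [ 0.2 -0.2 -0.9] gap 14.547690790892306 87.97486424446106
```

View pics/d_crop.png

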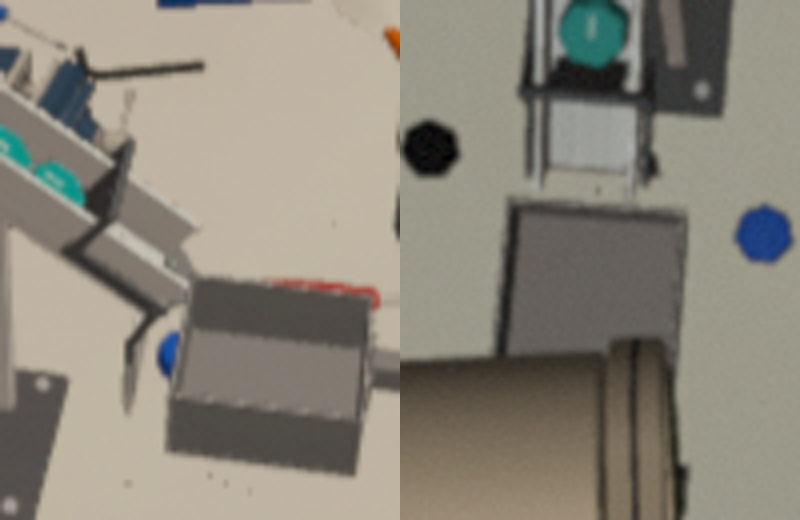

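The pan sits under the lip, centred within about 2 mm. The paddle is about 20 mm ahead of its far wall. Pushing now.

Emit:
play_rows([
  [[1,0,0,0,0,0],[2,0,0,0,0,0],[3,0,0,0,0,0],[4,0,0,0,0,0],[5,0,0,0,0,0]],
])

```text
time: 6.2
tool_pos: [534.0, 62.7, 105.0]
tcp_rot: [180.0, 0.1, -5.4]
ft_force: [-5.3, 1.7, -0.4]
finger_gap: 14.5
grip_force: 88.0
```

Emit:
play_rows([
  [[0,0,0,0,0,0],[0,0,0,0,0,0],[0,0,0,0,0,0],[0,0,0,0,0,0],[0,0,0,0,0,0]],
])

```text
time: 6.7
tool_pos: [533.5, 62.7, 105.5]
tcp_rot: [180.0, 0.0, -5.4]
ft_force: [-2.6, 0.1, -2.5]
finger_gap: 14.1
grip_force: 88.9
```

```bash
python3 go.py;python3 shot.py e side top >/dev/null; python3 - <<'E'
import cv2,numpy as np
s=cv2.imread('pics/e_side.png');t=cv2.imread('pics/e_top.png')
f=lambda t,x,y:cv2.resize(t[y:y+130,x:x+100],None,fx=4,fy=4,interpolation=cv2.INTER_CUBIC)
cv2.imwrite('pics/e_crop.png',np.hstack([f(s,270,140),f(t,255,130)]))
E
```

```text
t 6.7 pos [533.5  62.7 105.5] rpy [ 1.80e+02  1.00e-02 -5.44e+00] q [  1.2   3.4 103.1  -0.   73.5  96.7] F [-2.6  0.1 -2.5] gap 14.12013352982962 88.90796184539795
```

View pics/e_crop.png

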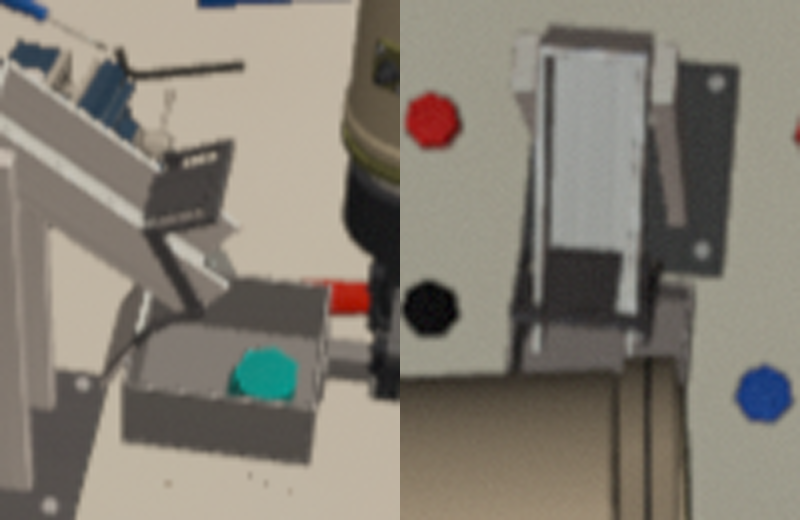

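The gate is lifted, the channel above it is empty, and one knob is visible in the pan at crop (265,375). The second is hidden. I'll hold a little longer, then draw back and look again.

Emit:
play_rows([
  [[0,0,0,0,0,0],[0,0,0,0,0,0],[0,0,0,0,0,0],[0,0,0,0,0,0],[0,0,0,0,0,0]],
])

```text
time: 7.3
tool_pos: [533.8, 62.8, 105.6]
tcp_rot: [-180.0, -0.0, -5.4]
ft_force: [-2.4, 0.6, -3.5]
finger_gap: 14.6
grip_force: 88.9
```

Emit:
play_rows([
  [[-0.7,0,0,0,0,0],[-1.8,0,0,0,0,0],[-3,0,0,0,0,0],[-4.5,0,0,0,0,0],[-6,0,0,0,0,0]],
])

```text
time: 7.8
tool_pos: [473.8, 68.5, 106.2]
tcp_rot: [-180.0, -0.1, -5.4]
ft_force: [0.4, 1.0, -2.7]
finger_gap: 14.6
grip_force: 89.0
```

Emit:
play_rows([
  [[-1.5,0,0,0,0,0],[-3,0,0,0,0,0],[-4.5,0,0,0,0,0],[-5,0,0,0,0,0],[-5,0,0,0,0,0]],
])

```text
time: 8.3
tool_pos: [424.3, 73.2, 106.0]
tcp_rot: [-180.0, -0.1, -5.4]
ft_force: [0.7, -0.5, -1.3]
finger_gap: 14.4
grip_force: 89.2
```

```bash
python3 go.py 424,74,22,-5.4;python3 shot.py f side top wrist>/dev/null; python3 - <<'E'
import cv2,numpy as np
s=cv2.imread('pics/f_side.png');t=cv2.imread('pics/f_wrist.png')
f=lambda t,x,y,w,k:cv2.resize(t[y:y+int(520/k),x:x+w],None,fx=k,fy=k,interpolation=cv2.INTER_CUBIC)
cv2.imwrite('pics/f_crop.png',np.hstack([f(s,280,140,130,3),f(t,120,0,400,1)[:520]]) if 0 else np.hstack([cv2.resize(s[140:300,280:410],(325,400)),t[:, 90:560]]))
E
```

```text
424,74,22,-5.4 cm [-0.05 -0.07  8.4 ] deg [-0.  -0.1 -0. ]
t 8.3 pos [424.3  73.2 106. ] rpy [-1.7999e+02 -1.1000e-01 -5.4300e+00] q [  3.  -14.3 119.5  -0.   74.6  98.4] F [ 0.7 -0.5 -1.3] gap 14.387938288314565 89.15685296058655
```

View pics/f_crop.png

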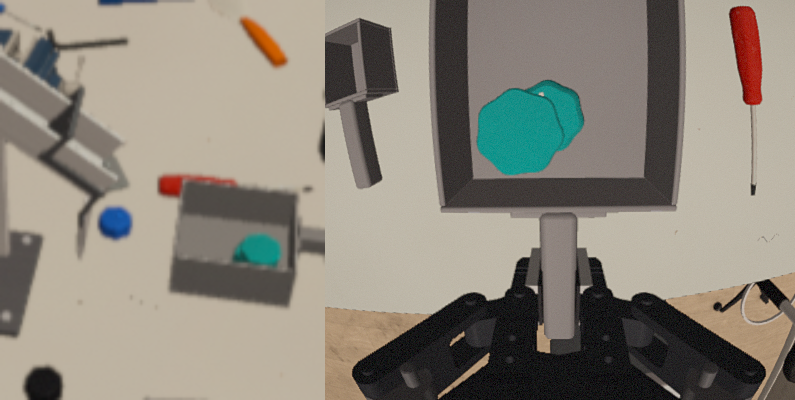

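Both knobs are in the pan, one leaning on the other, at wrist crop (520,125). The paddle hangs shut. The table below is clear, so I'll set the pan down.

Emit:
play_rows([
  [[0,0,1.5,0,0,0],[0,0,3.5,0,0,0],[0,0,5.5,0,0,0],[0,0,7.2,0,0,0],[0,0,7.8,0,0,0]],
])

```text
time: 8.95
tool_pos: [423.3, 73.0, 25.7]
tcp_rot: [180.0, 0.2, -5.5]
ft_force: [-1.0, -1.0, -2.3]
finger_gap: 14.4
grip_force: 89.2
```

Emit:
play_rows([
  [[0,0,0.1,0,0,0],[0,0,0.2,0,0,0],[0,0,0.3,0,0,0],[0,0,0.3,0,0,0],[0,0,0.3,0,0,0]],
])

```text
time: 9.45
tool_pos: [424.8, 73.2, 25.2]
tcp_rot: [-180.0, -0.1, -5.4]
ft_force: [0.4, 0.4, -1.8]
finger_gap: 14.3
grip_force: 89.2
```

Emit:
play_rows([
  [[0,0,0.1,0,0,0],[0,0,0.2,0,0,0],[0,0,0.3,0,0,0],[0,0,0.3,0,0,0],[0,0,0.3,0,0,0]],
])

```text
time: 9.95
tool_pos: [424.5, 73.2, 22.7]
tcp_rot: [180.0, 0.0, -5.4]
ft_force: [-8.5, 0.0, 14.6]
finger_gap: 14.5
grip_force: 91.9
```

Emit:
play_rows([
  [[0,0,-0.1,0,0,0],[0,0,-0.1,0,0,0],[0,0,-0.1,0,0,0]],
])

```text
time: 10.25
tool_pos: [424.7, 73.2, 22.8]
tcp_rot: [-180.0, -0.0, -5.4]
ft_force: [-1.2, 0.2, 3.7]
finger_gap: 14.3
grip_force: 89.9
```

Emit:
play_rows([
  [[0,0,0,0,0,0],[0,0,0,0,0,0],[0,0,0,0,0,0],[0,0,0,0,0,0],[0,0,0,0,0,0]],
], jaw=0.6)

```text
time: 10.75
tool_pos: [424.2, 73.2, 22.5]
tcp_rot: [180.0, 0.0, -5.4]
ft_force: [-0.4, -0.3, 0.2]
finger_gap: 51.1
grip_force: 0.0
```

Emit:
play_rows([
  [[0,0,-1,0,0,0],[0,0,-3,0,0,0],[0,0,-7,0,0,0],[0,0,-11,0,0,0],[0,0,-14,0,0,0]],
])

```text
time: 11.25
tool_pos: [425.0, 73.2, 166.0]
tcp_rot: [-180.0, -0.2, -5.4]
ft_force: [-0.3, 0.3, 0.6]
finger_gap: 51.5
grip_force: 0.0
```

Emit:
play_rows([
  [[0,0,0,0,0,0],[0,0,0,0,0,0],[0,0,0,0,0,0],[0,0,0,0,0,0],[0,0,0,0,0,0]],
])

```text
time: 11.75
tool_pos: [423.5, 73.1, 161.4]
tcp_rot: [180.0, 0.1, -5.4]
ft_force: [-0.3, -0.4, -0.1]
finger_gap: 51.2
grip_force: 0.0
```

```bash
python3 go.py;python3 shot.py g side top wrist>/dev/null; python3 - <<'E'
import cv2,numpy as np
s=cv2.imread('pics/g_side.png');t=cv2.imread('pics/g_wrist.png')
cv2.imwrite('pics/g_crop.png',np.hstack([cv2.resize(s[140:300,280:410],(325,400)),t[:, 90:560]]))
E
```

```text
t 11.75 pos [423.5  73.1 161.4] rpy [ 1.7998e+02  1.3000e-01 -5.4400e+00] q [  3.  -17.4 116.    0.   81.5  98.4] F [-0.3 -0.4 -0.1] gap 51.204229003610195 0.0
```

View pics/g_crop.png

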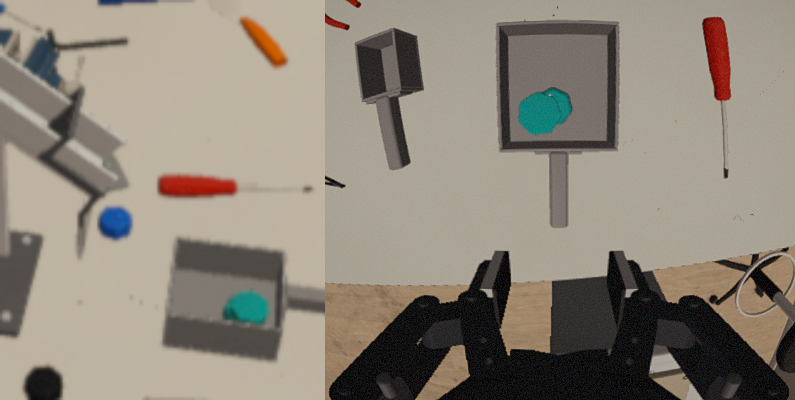

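The pan stands flat on the table with both knobs in it (wrist crop (545,110)). The gripper is clear and the paddle hangs shut.

```bash
python3 -c "
from bench import job;print(job.hand_in())"
```

```text
the job is handed in; nothing more can be done
None
```

I handed the job in at about 12 s: the large pan stands upright on the table with both knobs in it, the paddle hangs shut and the gripper is clear, though the hand-in gave back no verdict.

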